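# Stand the slumped carton back in its rack and flip the retaining bar shut

### The arm

A 6-joint arm with a two-finger parallel gripper is mounted at the origin on a cart in front of the work surface, level with it; the furniture and walls round the work are solid. World frame = base frame: x ahead of the robot, y to its left, z up, the work surface at z = 0. Lengths are in m, angles in degrees, forces in N, time in s.
With the tool pointing down it reaches from about 0.375 to 0.9 m from the base axis. Payload 3.1 kg.
Tool frame: the origin (TCP) lies midway between the tips of the shut fingers; the grasp point (between the pads) lies 19 mm behind it; z points along the fingers, y is the line along which they close (so a half turn about z gives the same grasp; the last joint's range is limited). The gripper opens to 87 mm and grips with 3 to 60 N. Pads are 19 mm wide; open, the fingers measure 117 mm over their backs; the gripper's body (75 mm by 190 mm) begins 51 mm behind the grasp point.
Start: joints at [-76.862, 30.224, 82.088, -0, 67.689, -10.227], TCP at [0.248, -0.574, 0.223] pointing down, gripper open.
Joint ranges: [-176.69, 176.69], [-43.24, 126.21], [12.49, 139.97], [-82, 262], [0, 151.66], [-163.58, 163.58]. Speed limits (degrees/s): [159.86, 159.86, 180, 180, 180, 180].

### API

Orientations are given as a 3x3 rotation matrix whose columns are the frame's x, y, z axes.
In Python, from rig import read_state, optics, bot gives the robot as it stands. The module is installed in compiled form; this text tells all that it offers.
- The arm moves only by the tool send_rows, never from a script. Its argument "commands" is a list of rows, each a list of 7 numbers: the turn, a rotation vector about the tool's x, y, z in units of 5 degrees (1.0 is 5 degrees), then the shift along the tool's x, y, z in units of 30 mm (1.0 is 30 mm), then the opening, from 0 (shut) to 1 (fully open). In form: [[rx, ry, rz, tx, ty, tz, gripper], ...]. A call has 1 to 20 rows; each row is the pose to reach, as a shift and turn from the pose commanded when the call began, along the tool's axes at that moment; what a row does not reach only later rows make up. A row lasts 1/12 s, in which the tool goes at most 41.7 mm and 7.16 degrees, less where a joint would pass 70% of its speed; a pose out of reach is approached as far as the arm can. A call with a gripper value outside its range is refused whole. The fingers move at their own pace and stop on an object; the grip force is fixed at half the most. Time passes only in rows, so rows that repeat a pose let the fingers close. It gives the time, the measured TCP pose, the force, the opening and the grip force at its end, in the units of the state.
- read_state(): the state, without advancing time (a new reading comes with each control period).
- optics.capture(name): name is "scene" or "side" or "wrist"; returns a dict with "image" (384x512x3 uint8, blue, green, red), "intrinsics" (3x3 intrinsics, pixels), "k1" (the pictures are not rectified: a ray, as slopes to the right and down, at radius r is drawn at 1 + k1 r^2 times it, then the intrinsics apply), "extrinsics" (4x4, takes a point from world to camera coordinates); the wrist camera has in their place "T_tool_cam" (4x4, takes a point from camera to tool coordinates, whose origin is the TCP and whose axes are the flange's). Camera axes: x right, y down, z forward; pixel columns grow to the right and rows downward; lengths in m; the calibration is good to about 2 mm. A picture is of the moment at which its call begins: read the wrist's pose just before it. There is no depth.
- bot.hand_in(): hands the job in; it is judged then, once.
The state is a dict: "time_s": time; "joint_positions": joint angles; "qvel": joint speeds; "tau": joint torques, N m; "position": TCP position; "tcp_rot": TCP orientation; "force": force on the tool from outside, world axes, zero at the start; "moment": the same for the moment, N m; "opening": opening from 0.0 (shut) to 1.0 (fully open); "grasp_force": force on a finger pad.
Only numpy, scipy, OpenCV 4.12 (cv2) and the standard library are available. Lean on these libraries where they do the work, as an engineer would, in place of code of your own. Each camera call takes 0.05 s, during which the arm holds its last target. There are 200 camera calls.

### The job

One soup carton in the steel carton rack has slumped forward onto the front rail. Push it back up with the fingertips until it stands upright against the backrest like its two neighbours, then flip the rack's retaining bar over from the back to the front and press it fully home so that all three cartons are secured. Only push: do not pick up any carton, and leave the other things on the worktop where they are.

Things in the scene. Friction and masses are not known exactly. Their poses are not given: they have to be found in the camera images.
- carton_rack: Steel rack, fixed, 340 mm wide (y), 70 deep (x). Origin: centre of its underside; +x from its open front to its backrest, +y to its left, z up. Floor 4 mm above the worktop. Three bays 106 mm wide, centres at y = -110, 0, +110 mm, parted by wire dividers up to 80 mm high. End plates (y = +-166 mm) 118 mm high at the back.
- backrest (a point): Middle of the backrest's front face at floor level (rack x = +31 mm, 4 mm above the worktop); axes as the rack's. The backrest is 97 mm high above the worktop.
- front_rail (a point): Middle of the round front rail, 6 mm thick, along the rack's y at x = -26 mm, axis 43 mm above the worktop; axes as the rack's.
- carton_slumped: The slumped soup carton: 31 mm thick (its x), 100 wide (y), 120 high (z), 0.12 to 0.22 kg, in any bay. Origin: centre of its underside. Tipped 31 to 37 degrees to the front, face on the front rail, foot by the backrest; its top front edge is 92 to 97 mm in front of the backrest face, 100 to 107 mm up. Push that edge up and back along its arc about the foot; a level push may wedge it.
- carton_2: One of the two cartons, same size, that stand upright against the backrest in the other bays: front face 31 mm in front of the backrest face, top 124 mm above the worktop. A carton stands by itself within about 14 degrees of upright. Origin: centre of its underside; x, y, z as the rack's.
- carton_3: The other upright carton, same size. Origin: centre of its underside.
- retaining_bar (a joint): Angle of the retaining bar, rad: 0 = closed on its stop in front of the cartons; 3.0 = fully open, leaning back behind the backrest; starts at 2.75 to 2.95. Closed, its arms point 35 degrees below level to the front; vertical at 2.18. The hinge is stiff: the bar stays where left; 1.5 to 2.5 N on the cross wire moves it. A carton leaning or 13 mm off the backrest stops it closing.
- bar_hinge (a point): Middle of the bar's hinge line, along the rack's y, at rack x = +21 mm, 100 mm above the worktop; axes as the rack's. The bar is a U of 6 mm wire as wide as the rack; its cross wire swings 46 mm from this line, over the cartons' tops.
- bar_mid (a point): Centre of the bar's cross wire, on its axis, in the middle of a black sleeve 10 mm thick and 70 mm long. Closed, it is at rack x = -17 mm, 74 mm above the worktop. Its axes turn with the bar.
- cup_1: White cup, upside down, 74 mm wide, 64 mm high, front left: leave alone. Origin: centre of its underside.
- cup_2: White cup, right way up, 74 mm wide, 64 mm high, front middle: leave alone. Origin: centre of its underside.
- spice_1: Spice jar with a green cap, 46 mm wide, 106 mm high, behind the rack: leave alone. Origin: centre of its underside.
- timer: Kitchen dial timer, 62 mm wide, 44 mm high, on the right in front: leave alone. Origin: centre of its underside.
Not all that is in view belongs to the job. Leave any pink look-alike of the carton_2 alone.

How it is judged:
By the outcome, as a careful person would: the job done as asked, in the order asked, and still so for the second after the job is handed in, with the robot touching nothing.
It also fails if it takes over 64 s, if anything falls off the work surface, if the arm or the gripper's body presses on something with over 40 N, if the wrist force passes 120 N, or if a joint passes its speed limit or range.

## Working session

There is one attempt and no reset: what is moved stays moved. The work goes in short steps, Python scripts to look and compute and a tool call to move; the robot and the scene stay as the last step left them, time stands still between calls to the robot, and variables do not carry over. Pictures are saved under pics/ and viewed, at most 10 in all, crops included, and the job is handed in when it is done.

Besides the shell and the picture viewer there is one more tool, called after "Request:" as name([rows], argument=value, ...), one row to a line, values as JSON. send_rows: Moves the arm, as the interface text tells. Its arguments: {"type":"object","properties":{"commands":{"type":"array","items":{"type":"array","items":{"type":"number"}}}},"required":["commands"]}

```bash
mkdir -p pics
cat > h.py <<'E'
from rig import read_state, optics, bot
import numpy as np, cv2
np.set_printoptions(precision=4,suppress=True)
def snap(n,f):
    c=optics.capture(n); cv2.imwrite('pics/'+f,c['image']); np.savez('pics/'+n+'.npz',**{k:v for k,v in c.items()}); return c
E
python3 - <<'E'
from h import *
s=read_state();print(s['time_s'],s['position'],s['tcp_rot'],s['force'])
for n in('scene','side'):
    c=snap(n,n+'0.png');print(n,c['intrinsics'],c['k1'],c['extrinsics'])
E
```

```text
0.0 [ 0.2477 -0.573   0.2215] [[ 0.918   0.3966 -0.0005]
 [ 0.3966 -0.918   0.0022]
 [ 0.0004 -0.0022 -1.    ]] [ 0.6744  0.7292 -0.0418]
scene [[389.7947   0.     255.4342]
 [  0.     389.7947 191.6985]
 [  0.       0.       1.    ]] -0.08362797387799784 [[-0.8549 -0.5184 -0.0224  0.5079]
 [-0.2186  0.3989 -0.8905  0.1657]
 [ 0.4706 -0.7564 -0.4544  0.8641]
 [ 0.      0.      0.      1.    ]]
side [[354.8927   0.     262.1813]
 [  0.     354.8927 192.936 ]
 [  0.       0.       1.    ]] -0.08028059506173756 [[-0.8817 -0.4717  0.0106  0.5196]
 [-0.2823  0.5093 -0.8129  0.1836]
 [ 0.3781 -0.7197 -0.5823  0.8906]
 [ 0.      0.      0.      1.    ]]
```

View pics/scene0.png

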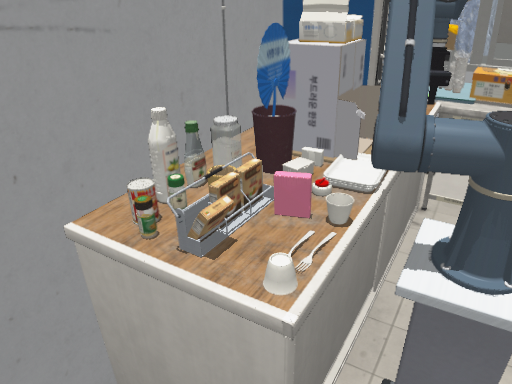

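View pics/side0.png

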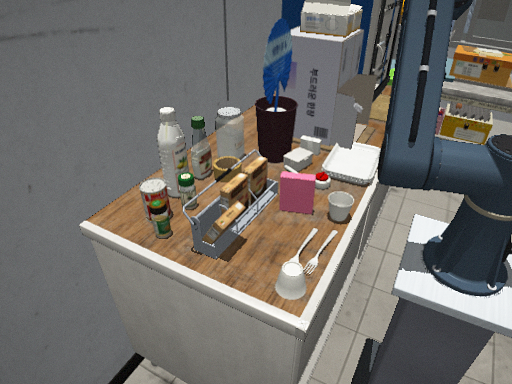

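The rack sits around (225,205) in scene and (235,210) in side. The slumped carton is in the bay nearest the camera and the bar leans back. I'll zoom in on both views.

Run:
```python
import cv2,numpy as np
a=cv2.imread('pics/scene0.png')[140:260,160:290];b=cv2.imread('pics/side0.png')[140:260,170:300]
f=lambda i:cv2.resize(i,None,fx=6,fy=5,interpolation=cv2.INTER_CUBIC)[:600]
cv2.imwrite('pics/z1.png',f(a));cv2.imwrite('pics/z2.png',f(b))
```

```text
(no output)
```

View pics/z1.png

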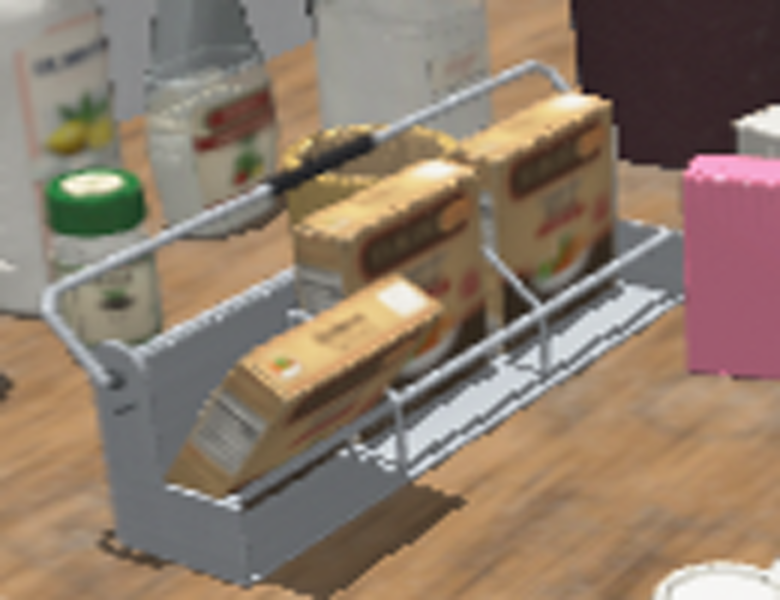

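View pics/z2.png

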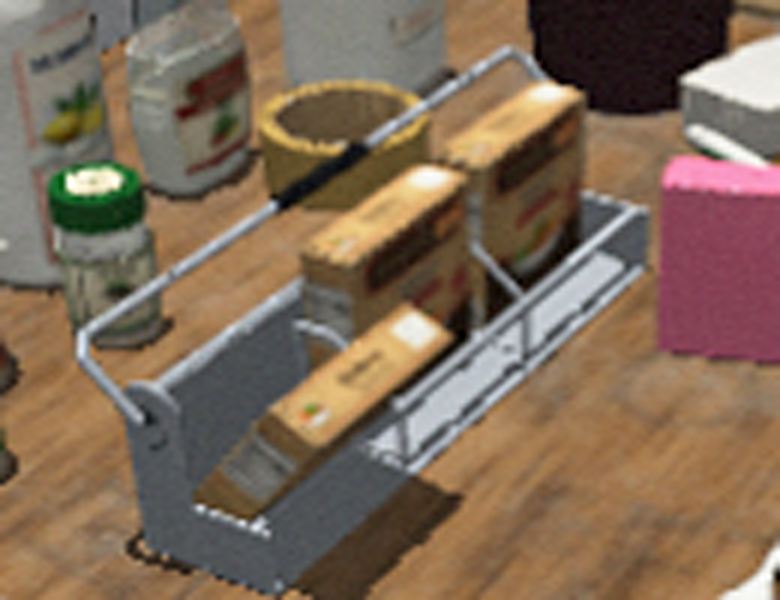

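The close-up shows the left bay slumped. The top front edge runs (290,398) to (445,308) in zoom scene and (320,445) to (458,340) in zoom side. The sleeve is at (322,165) and (322,178). Next I fit the rack pose.

```bash
cat > fit.py <<'E'
from h import *
from scipy.optimize import least_squares
D={n:dict(np.load('pics/%s.npz'%n)) for n in('scene','side')}
def proj(n,P):
    d=D[n];E=d['extrinsics'];c=E[:3,:3]@P+E[:3,3];s=c[:2]/c[2]
    s=s*(1+float(d['k1'])*(s@s));K=d['intrinsics'];return K[:2,:2]@s+K[:2,2]
off={'scene':(160,140),'side':(170,140)}
def pts(p):
    b,ex,ez,ey=p[3:7];a=b-np.radians(35);bx=.021-.046*np.cos(a);bz=.1+.046*np.sin(a)
    return dict(corner=(-.035,.169,0),rail=(-.026,-.166,.043),c2=(0,-.05,.124),c3=(0,-.16,.124),mid=(bx,0,bz),
      bl=(bx,.167,bz),br=(bx,-.167,bz),el=(ex,ey+.05,ez),er=(ex,ey-.05,ez))
def world(p,r):
    c,s=np.cos(p[2]),np.sin(p[2]);return np.array([p[0]+c*r[0]-s*r[1],p[1]+s*r[0]+c*r[1],r[2]])
ob={'scene':dict(corner=(248,582),rail=(668,232),c2=(478,175),c3=(612,102),mid=(322,165),bl=(48,302),br=(535,66),el=(290,398),er=(445,308)),
'side':dict(corner=(280,592),rail=(645,208),c2=(467,178),c3=(584,92),mid=(322,178),bl=(82,337),br=(512,50),el=(320,445),er=(458,340))}
def res(p):
    q=pts(p);return np.concatenate([proj(n,world(p,q[k]))-np.array([off[n][0]+v[0]/6,off[n][1]+v[1]/5]) for n in ob for k,v in ob[n].items()])
if __name__=='__main__':
    r=least_squares(res,[.6,0,0,2.85,-.063,.103,.11],loss='soft_l1')
    p=r.x;print(p,np.degrees(p[2]));i=0
    for n in ob:
        for k in ob[n]: print(n,k,res(p)[i:i+2]);i+=2
    for k,v in pts(p).items():print(k,world(p,v))
    np.save('p.npy',p)
E
python3 fit.py
```

```text
[ 0.597   0.1192 -0.0315  2.9098 -0.0592  0.1086  0.1104] -1.8030529744923272
scene corner [0.0388 2.1238]
scene rail [0.0992 0.3293]
scene c2 [ 0.7897 -1.0958]
scene c3 [ 0.4603 -0.225 ]
scene mid [-0.4552  0.0502]
scene bl [ 0.0767 -1.4982]
scene br [-0.3851 -0.4323]
scene el [-0.3256  0.4867]
scene er [ 0.3526 -0.1284]
side corner [-0.6041  1.8136]
side rail [-1.6537  0.352 ]
side c2 [ 1.2335 -0.5215]
side c3 [ 0.8659 -0.2254]
side mid [-0.2129 -0.4428]
side bl [ 0.0917 -0.1031]
side br [-0.5999 -0.0528]
side el [0.1707 0.3725]
side er [-0.1853 -1.1363]
corner [0.5674 0.2892 0.    ]
rail [ 0.5658 -0.0459  0.043 ]
c2 [0.5954 0.0692 0.124 ]
c3 [ 0.592  -0.0407  0.124 ]
mid [0.6486 0.1176 0.1343]
bl [0.6539 0.2845 0.1343]
br [ 0.6433 -0.0493  0.1343]
el [0.5429 0.2813 0.1086]
er [0.5398 0.1814 0.1086]
```

```bash
cat > geo.py <<'E'
from fit import *
def ray(n,u,v,z):
    d=D[n];K=d['intrinsics'];k=float(d['k1']);m=(np.array([u,v])-K[:2,2])/K[0,0];s=m.copy()
    for _ in range(20): s=m/(1+k*(s@s))
    E=d['extrinsics'];R=E[:3,:3];C=-R.T@E[:3,3];w=R.T@np.r_[s,1];return C+w*(z-C[2])/w[2]
E
python3 - <<'E'
from geo import *
p=np.load('p.npy');c,s=np.cos(p[2]),np.sin(p[2])
for n,q in dict(planter=(272,170,0),boxcorner=(305,158,0),tray=(360,170,.02),pinkL=(276,214,0),pinkR=(311,217,0),pinktop=(294,172,.12),cup2=(340,222,0),cup1=(281,290,0),timer=(322,190,0),jar=(176,176,.106),tape=(230,195,0),bottle=(165,200,0),fork=(318,248,0)).items():
    w=ray('scene',*q);d=w[:2]-p[:2];print(n,w,'rack',np.array([c*d[0]+s*d[1],-s*d[0]+c*d[1]]))
E
```

```text
planter [ 0.6706 -0.2376  0.    ] rack [ 0.0848 -0.3543]
boxcorner [ 0.616  -0.3928  0.    ] rack [ 0.0351 -0.5112]
tray [ 0.3901 -0.3387  0.02  ] rack [-0.1924 -0.4642]
pinkL [0.5134 0.0222 0.    ] rack [-0.0805 -0.0995]
pinkR [ 0.4214 -0.01    0.    ] rack [-0.1715 -0.1346]
pinktop [ 0.48   -0.0174  0.12  ] rack [-0.1126 -0.1402]
cup2 [ 0.3425 -0.0235  0.    ] rack [-0.2499 -0.1506]
cup1 [0.354 0.293 0.   ] rack [-0.2484  0.1661]
timer [ 0.4585 -0.1773  0.    ] rack [-0.1291 -0.3008]
jar [0.7682 0.1331 0.106 ] rack [0.1707 0.0193]
tape [ 0.692  -0.0107  0.    ] rack [ 0.0991 -0.1268]
bottle [0.8473 0.1121 0.    ] rack [0.2504 0.0008]
fork [0.3466 0.1161 0.    ] rack [-0.2502 -0.011 ]
```

```bash
cat > mv.py <<'E'
from fit import *
from scipy.spatial.transform import Rotation as Ro
p=np.load('p.npy')
def tgt(alpha,r):  # tilt from vertical (tip forward), TCP at rack coords
    a=np.radians(alpha);c,s=np.cos(p[2]),np.sin(p[2])
    X=np.array([c,s,0]);Y=np.array([-s,c,0]);Z=np.array([0,0,1.])
    z=np.sin(a)*X-np.cos(a)*Z;y=-Y;return np.c_[np.cross(y,z),y,z],world(p,r)
def rel(alpha,r):
    s=read_state();R0=np.array(s['tcp_rot']);P0=np.array(s['position']);R,P=tgt(alpha,r)
    print(alpha,r,np.round(np.r_[Ro.from_matrix(R0.T@R).as_rotvec(degrees=True)/5,R0.T@(P-P0)/.03],2).tolist())
def rk():
    s=read_state();d=np.array(s['position'])-[p[0],p[1],0];c,q=np.cos(p[2]),np.sin(p[2])
    print('t',s['time_s'],'rack',np.array([c*d[0]+q*d[1],-q*d[0]+c*d[1],d[2]]),'F',np.array(s['force']),'tool z',np.array(s['tcp_rot'])[:,2])
E
python3 - <<'E'
from mv import *
rel(0,(-.15,-.32,.28));rel(0,(-.15,-.10,.28));rel(20,(-.15,.05,.26));rel(45,(-.13,.11,.2))
E
```

```text
0 (-0.15, -0.32, 0.28) [-0.02, 0.0, 5.03, 10.78, -9.04, -1.92]
0 (-0.15, -0.1, 0.28) [-0.02, 0.0, 5.03, 13.9, -15.68, -1.91]
20 (-0.15, 0.05, 0.26) [-0.9, 3.94, 4.98, 16.02, -20.2, -1.23]
45 (-0.13, 0.11, 0.2) [-2.0, 8.85, 4.76, 17.48, -21.72, 0.77]
```

Request:
send_rows([
  [0, 0, 2, 3, -2, -2, 0],
  [0, 0, 5, 8, -6, -2, 0],
  [0, 0, 5, 10.8, -9, -2, 0],
  [0, 0, 5, 10.8, -9, -2, 0],
  [0, 0, 5, 10.8, -9, -2, 0],
  [0, 0, 5, 10.8, -9, -2, 0],
  [0, 0, 5, 10.8, -9, -2, 0],
  [0, 0, 5, 10.8, -9, -2, 0],
  [0, 0, 5, 10.8, -9, -2, 0],
  [0, 0, 5, 12, -11, -2, 0],
  [0, 0, 5, 13, -13, -2, 0],
  [0, 0, 5, 13.9, -15.7, -1.9, 0],
  [0, 0, 5, 13.9, -15.7, -1.9, 0],
  [0, 0, 5, 13.9, -15.7, -1.9, 0],
  [0, 0, 5, 13.9, -15.7, -1.9, 0],
  [-0.9, 3.9, 5, 16, -20.2, -1.2, 0],
  [-0.9, 3.9, 5, 16, -20.2, -1.2, 0],
  [-0.9, 3.9, 5, 16, -20.2, -1.2, 0],
  [-0.9, 3.9, 5, 16, -20.2, -1.2, 0],
  [-0.9, 3.9, 5, 16, -20.2, -1.2, 0],
])

```text
time_s: 1.77
position: [0.4448, 0.1783, 0.2574]
tcp_rot: [[0.941, -0.025, 0.337], [-0.023, -1.0, -0.01], [0.338, 0.001, -0.941]]
force: [-0.1, 0.5, -0.1]
opening: 0.005
grasp_force: 0.0
```

Run:
```python
from mv import *
rk();rel(45,(-.13,.11,.2));rel(45,(-.12,.11,.16))
```

```text
t 1.7667 rack [-0.154   0.0543  0.2574] F [-0.1381  0.5074 -0.1332] tool z [ 0.3374 -0.0096 -0.9413]
45 (-0.13, 0.11, 0.2) [-0.03, 5.05, 0.07, 0.12, -1.85, 2.07]
45 (-0.12, 0.11, 0.16) [-0.03, 5.05, 0.07, -0.02, -1.85, 3.44]
```

Request:
send_rows([
  [0, 2, 0, 0, -1, 1, 0],
  [0, 4, 0, 0.1, -1.8, 2, 0],
  [0, 5, 0, 0.1, -1.85, 2.1, 0],
  [0, 5, 0, 0.1, -1.85, 2.1, 0],
  [0, 5, 0, 0, -1.85, 3.4, 0],
  [0, 5, 0, 0, -1.85, 3.4, 0],
  [0, 5, 0, 0, -1.85, 3.4, 0],
  [0, 5, 0, 0, -1.85, 3.4, 0],
  [0, 5, 0, 0, -1.85, 3.4, 0],
])

```text
time_s: 2.52
position: [0.5166, 0.2125, 0.2555]
tcp_rot: [[0.756, -0.018, 0.654], [-0.017, -1.0, -0.008], [0.654, -0.005, -0.756]]
force: [-0.4, -0.1, -0.3]
opening: 0.007
grasp_force: 0.0
```

Run:
```python
from mv import *
rk();rel(45,(-.09,.11,.085))
a=snap('scene','s1.png')['image'];b=snap('wrist','w1.png');w=b['image'];print(b['T_tool_cam'],b['intrinsics'],b['k1'])
a=cv2.resize(a[110:260,150:330],None,fx=3.2,fy=3.2,interpolation=cv2.INTER_CUBIC)[:480]
w=cv2.resize(w,(224,168)) if 0 else w
o=np.zeros((600,800,3),np.uint8)
a=cv2.resize(a,(400,333));o[:333,:400]=a
w=cv2.resize(w,(400,300));o[:300,400:]=w
cv2.imwrite('pics/c1.png',o[:335])
```

```text
t 2.5167 rack [-0.0833  0.0907  0.2555] F [-0.3518 -0.0969 -0.2629] tool z [ 0.6544 -0.008  -0.7561]
45 (-0.09, 0.11, 0.085) [-0.15, 0.83, 0.07, -3.88, -0.62, 4.16]
[[ 0.0016 -0.964  -0.2659  0.0719]
 [ 1.      0.0015  0.0003 -0.0004]
 [ 0.0001 -0.2659  0.964  -0.1622]
 [ 0.      0.      0.      1.    ]] [[320.4979   0.     256.906 ]
 [  0.     320.4979 189.5578]
 [  0.       0.       1.    ]] 0.012837092916520793
```

View pics/c1.png

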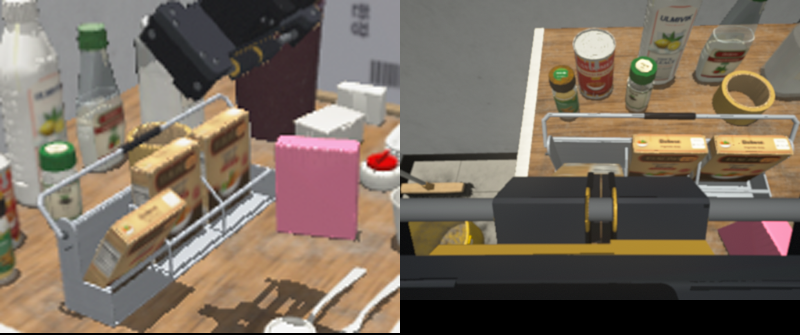

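The composite shows the fingers above and in front of the left bay, with the slumped carton untouched. In the wrist view the fingers are at (600,200) and the sleeve is at (670,116). The arm hadn't settled, so I'll hold and then check.

Request:
send_rows([
  [0, 0, 0, 0, 0, 0, 0],
  [0, 0, 0, 0, 0, 0, 0],
  [0, 0, 0, 0, 0, 0, 0],
])

```text
time_s: 2.87
position: [0.5153, 0.2132, 0.2535]
tcp_rot: [[0.758, -0.015, 0.652], [-0.014, -1.0, -0.007], [0.652, -0.004, -0.758]]
force: [0.7, -0.7, -0.9]
opening: 0.003
grasp_force: 0.0
```

Run:
```python
from mv import *
rk();rel(45,(-.12,.11,.16));rel(40,(-.12,.11,.2));s=read_state();print(s['joint_positions'])
```

```text
t 2.8667 rack [-0.0847  0.0914  0.2535] F [ 0.6537 -0.7264 -0.9486] tool z [ 0.6517 -0.0068 -0.7584]
45 (-0.12, 0.11, 0.16) [-0.16, 0.87, 0.11, -2.92, -0.63, 1.6]
40 (-0.12, 0.11, 0.2) [-0.16, -0.13, 0.12, -2.05, -0.63, 0.59]
[ 17.3836  16.1121 117.827  -60.0529  13.4302 163.5225]
```

Joint 6 hit its limit because the wrist is near singular. Bringing the tool into the arm's plane (yaw ~18°) with a 30° tilt avoids that and still suits the push.

```bash
cat >> mv.py <<'E'
def tgt(alpha,r,yaw=None):
    a=np.radians(alpha);t=p[2] if yaw is None else np.radians(yaw)
    X=np.array([np.cos(t),np.sin(t),0]);Y=np.array([-np.sin(t),np.cos(t),0]);Z=np.array([0,0,1.])
    z=np.sin(a)*X-np.cos(a)*Z;y=-Y;return np.c_[np.cross(y,z),y,z],world(p,r)
def rel(alpha,r,yaw=None):
    s=read_state();R0=np.array(s['tcp_rot']);P0=np.array(s['position']);R,P=tgt(alpha,r,yaw)
    print(alpha,r,np.round(np.r_[Ro.from_matrix(R0.T@R).as_rotvec(degrees=True)/5,R0.T@(P-P0)/.03],2).tolist())
E
python3 - <<'E'
from mv import *
rel(30,(-.12,.11,.2),18)
E
```

```text
30 (-0.12, 0.11, 0.2) [2.15, -2.12, -3.1, -2.05, -0.63, 0.59]
```

Request:
send_rows([
  [0, -2, 0, -1, -0.3, 0, 0],
  [0, -2.5, -1, -1.5, -0.6, 0, 0],
  [1, -2.3, -2, -2, -0.6, 0.3, 0],
  [2.15, -2.1, -3.1, -2.05, -0.6, 0.6, 0],
  [2.15, -2.1, -3.1, -2.05, -0.6, 0.6, 0],
  [2.15, -2.1, -3.1, -2.05, -0.6, 0.6, 0],
  [2.15, -2.1, -3.1, -2.05, -0.6, 0.6, 0],
  [2.15, -2.1, -3.1, -2.05, -0.6, 0.6, 0],
  [2.15, -2.1, -3.1, -2.05, -0.6, 0.6, 0],
])

```text
time_s: 3.62
position: [0.4807, 0.232, 0.1994]
tcp_rot: [[0.822, 0.311, 0.476], [0.269, -0.95, 0.156], [0.501, -0.0, -0.865]]
force: [-0.2, 0.1, -0.4]
opening: 0.007
grasp_force: 0.0
```

Run:
```python
from mv import *
rk();s=read_state();print(s['joint_positions'])
rel(30,(-.12,.11,.2),18);rel(30,(-.1,.11,.11),18);rel(30,(-.085,.11,.08),18);
```

```text
t 3.6167 rack [-0.1198  0.1091  0.1994] F [-0.2088  0.1397 -0.4395] tool z [ 0.4764  0.156  -0.8653]
[ 11.9506  18.7121 119.268   14.4763  12.4634  70.5289]
30 (-0.12, 0.11, 0.2) [-0.01, -0.02, 0.02, 0.01, -0.03, -0.01]
30 (-0.1, 0.11, 0.11) [-0.01, -0.02, 0.02, -0.95, 0.2, 2.9]
30 (-0.085, 0.11, 0.08) [-0.01, -0.02, 0.02, -1.04, 0.37, 4.0]
```

Request:
send_rows([
  [0, 0, 0, -0.5, 0.1, 1.5, 0],
  [0, 0, 0, -0.95, 0.2, 2.9, 0],
  [0, 0, 0, -0.95, 0.2, 2.9, 0],
  [0, 0, 0, -0.95, 0.2, 2.9, 0],
  [0, 0, 0, -1.04, 0.37, 4, 0],
  [0, 0, 0, -1.04, 0.37, 4, 0],
  [0, 0, 0, -1.04, 0.37, 4, 0],
  [0, 0, 0, -1.04, 0.37, 4, 0],
])

```text
time_s: 4.28
position: [0.5052, 0.245, 0.1255]
tcp_rot: [[0.816, 0.324, 0.479], [0.265, -0.946, 0.187], [0.514, -0.025, -0.858]]
force: [-0.3, -0.2, 0.5]
opening: 0.002
grasp_force: 0.0
```

Run:
```python
from mv import *
rk()
for x,z in((-65,78),(-55,82),(-43,88),(-28,92),(-20,93),(-13,93),(-9,92)):rel(30,(x/1e3,.11,z/1e3),18)
```

```text
t 4.2833 rack [-0.0957  0.1228  0.1255] F [-0.3148 -0.1584  0.4597] tool z [ 0.4792  0.1871 -0.8575]
30 (-0.065, 0.11, 0.078) [-0.34, -0.18, 0.01, -0.11, 0.8, 1.76]
30 (-0.055, 0.11, 0.082) [-0.34, -0.18, 0.01, 0.22, 0.92, 1.8]
30 (-0.043, 0.11, 0.088) [-0.34, -0.18, 0.01, 0.65, 1.05, 1.82]
30 (-0.028, 0.11, 0.092) [-0.34, -0.18, 0.01, 1.12, 1.23, 1.94]
30 (-0.02, 0.11, 0.093) [-0.34, -0.18, 0.01, 1.35, 1.32, 2.04]
30 (-0.013, 0.11, 0.093) [-0.34, -0.18, 0.01, 1.54, 1.4, 2.15]
30 (-0.009, 0.11, 0.092) [-0.34, -0.18, 0.01, 1.63, 1.45, 2.24]
```

Request:
send_rows([
  [0, 0, 0, 0, 0, 0, 0],
  [0, 0, 0, 0, 0, 0, 0],
  [0, 0, 0, 0, 0, 0, 0],
])

```text
time_s: 4.53
position: [0.5049, 0.245, 0.1261]
tcp_rot: [[0.816, 0.324, 0.479], [0.266, -0.946, 0.187], [0.514, -0.025, -0.858]]
force: [0.6, 0.7, 0.3]
opening: 0.009
grasp_force: 0.0
```

Run:
```python
from mv import *
rk();s=read_state();print(s['joint_positions'])
```

```text
t 4.5333 rack [-0.096   0.1228  0.1261] F [0.6132 0.6943 0.2666] tool z [ 0.4791  0.1874 -0.8575]
[ 11.7198  29.8139 120.2114  97.2345   4.9821 -12.7256]
```

Run:
```python
from mv import *
for a,y in((32,32),(38,38),(45,32),(48,25),(48,18)):rel(a,(-.11,.11,.13),y)
```

```text
32 (-0.11, 0.11, 0.13) [1.12, 0.18, -2.38, -0.43, 0.23, -0.42]
38 (-0.11, 0.11, 0.13) [1.92, 1.35, -3.31, -0.43, 0.23, -0.42]
45 (-0.11, 0.11, 0.13) [1.38, 2.77, -2.24, -0.43, 0.23, -0.42]
48 (-0.11, 0.11, 0.13) [0.55, 3.4, -1.12, -0.43, 0.23, -0.42]
48 (-0.11, 0.11, 0.13) [-0.34, 3.42, -0.04, -0.43, 0.23, -0.42]
```

Request:
send_rows([
  [1.1, 0.2, -2.4, -0.4, 0.2, -0.4, 0],
  [1.1, 0.2, -2.4, -0.4, 0.2, -0.4, 0],
  [1.1, 0.2, -2.4, -0.4, 0.2, -0.4, 0],
  [1.9, 1.35, -3.3, -0.4, 0.2, -0.4, 0],
  [1.9, 1.35, -3.3, -0.4, 0.2, -0.4, 0],
  [1.9, 1.35, -3.3, -0.4, 0.2, -0.4, 0],
  [1.4, 2.8, -2.2, -0.4, 0.2, -0.4, 0],
  [1.4, 2.8, -2.2, -0.4, 0.2, -0.4, 0],
  [1.4, 2.8, -2.2, -0.4, 0.2, -0.4, 0],
  [0.55, 3.4, -1.1, -0.4, 0.2, -0.4, 0],
  [0.55, 3.4, -1.1, -0.4, 0.2, -0.4, 0],
  [0.55, 3.4, -1.1, -0.4, 0.2, -0.4, 0],
  [-0.3, 3.4, 0, -0.4, 0.2, -0.4, 0],
  [-0.3, 3.4, 0, -0.4, 0.2, -0.4, 0],
  [-0.3, 3.4, 0, -0.4, 0.2, -0.4, 0],
])

```text
time_s: 5.78
position: [0.4915, 0.2357, 0.1306]
tcp_rot: [[0.638, 0.311, 0.705], [0.203, -0.95, 0.236], [0.743, -0.007, -0.669]]
force: [-0.3, -0.6, -0.8]
opening: 0.008
grasp_force: 0.0
```

Run:
```python
from mv import *
rk();s=read_state();print(s['joint_positions'])
rel(45,(-.1,.11,.085),12)
for x,z in((-65,78),(-55,82),(-43,88),(-28,92),(-20,93),(-13,93),(-9,92)):rel(45,(x/1e3,.11,z/1e3),12)
```

```text
t 5.7833 rack [-0.1091  0.1131  0.1306] F [-0.2797 -0.606  -0.8378] tool z [ 0.7046  0.2357 -0.6693]
[ 10.4257  37.8239 134.2888 170.7019  40.1865 -87.7124]
45 (-0.1, 0.11, 0.085) [-0.94, -0.59, 0.78, -0.96, 0.21, 1.2]
45 (-0.065, 0.11, 0.078) [-0.94, -0.59, 0.78, -0.4, 0.61, 2.17]
45 (-0.055, 0.11, 0.082) [-0.94, -0.59, 0.78, -0.09, 0.72, 2.31]
45 (-0.043, 0.11, 0.088) [-0.94, -0.59, 0.78, 0.32, 0.86, 2.46]
45 (-0.028, 0.11, 0.092) [-0.94, -0.59, 0.78, 0.73, 1.03, 2.72]
45 (-0.02, 0.11, 0.093) [-0.94, -0.59, 0.78, 0.92, 1.12, 2.88]
45 (-0.013, 0.11, 0.093) [-0.94, -0.59, 0.78, 1.07, 1.2, 3.04]
45 (-0.009, 0.11, 0.092) [-0.94, -0.59, 0.78, 1.13, 1.24, 3.16]
```

Request:
send_rows([
  [-0.9, -0.6, 0.8, -0.5, 0.1, 0.6, 0],
  [-0.9, -0.6, 0.8, -0.95, 0.2, 1.2, 0],
  [-0.9, -0.6, 0.8, -0.95, 0.2, 1.2, 0],
  [-0.9, -0.6, 0.8, -0.95, 0.2, 1.2, 0],
  [-0.9, -0.6, 0.8, -0.4, 0.6, 2.15, 0],
  [-0.9, -0.6, 0.8, -0.4, 0.6, 2.15, 0],
  [-0.9, -0.6, 0.8, -0.4, 0.6, 2.15, 0],
])

```text
time_s: 6.37
position: [0.5372, 0.2287, 0.0799]
tcp_rot: [[0.69, 0.206, 0.694], [0.143, -0.979, 0.148], [0.71, -0.002, -0.705]]
force: [-0.4, -0.7, -0.2]
opening: 0.003
grasp_force: 0.0
```

Run:
```python
from mv import *
rk();s=read_state();print(s['joint_positions'])
for x,z in((-60,79),(-50,85),(-40,89),(-30,92),(-20,93),(-12,93),(-8,92),(-40,95)):rel(45,(x/1e3,.11,z/1e3),12)
a=snap('scene','s2.png')['image'];b=snap('side','d2.png')['image']
f=lambda i:cv2.resize(i[140:250],(400,340),interpolation=cv2.INTER_CUBIC)
cv2.imwrite('pics/c2.png',np.hstack([f(a[:,170:300]),f(b[:,175:305])]))
```

```text
t 6.3667 rack [-0.0632  0.1076  0.0799] F [-0.3904 -0.659  -0.1797] tool z [ 0.6941  0.1477 -0.7045]
[ 12.163   43.5714 127.0479 180.1862  35.8262 -89.8598]
45 (-0.06, 0.11, 0.079) [-0.0, -0.04, -0.04, 0.06, -0.05, 0.11]
45 (-0.05, 0.11, 0.085) [-0.0, -0.04, -0.04, 0.44, 0.03, 0.2]
45 (-0.04, 0.11, 0.089) [-0.0, -0.04, -0.04, 0.76, 0.1, 0.33]
45 (-0.03, 0.11, 0.092) [-0.0, -0.04, -0.04, 1.06, 0.18, 0.49]
45 (-0.02, 0.11, 0.093) [-0.0, -0.04, -0.04, 1.31, 0.26, 0.7]
45 (-0.012, 0.11, 0.093) [-0.0, -0.04, -0.04, 1.49, 0.33, 0.88]
45 (-0.008, 0.11, 0.092) [-0.0, -0.04, -0.04, 1.56, 0.36, 1.0]
45 (-0.04, 0.11, 0.095) [-0.0, -0.04, -0.04, 0.9, 0.1, 0.19]
```

View pics/c2.png

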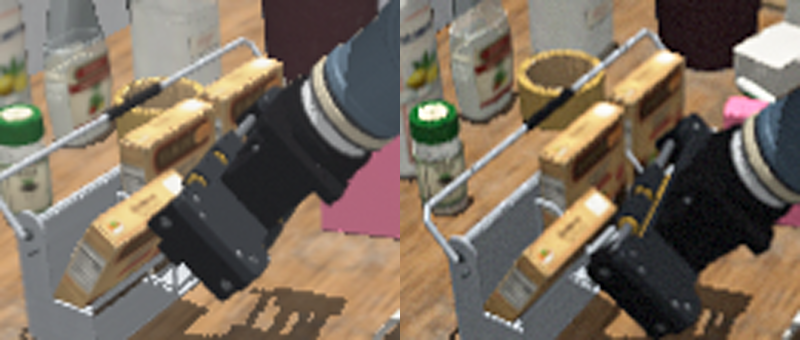

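The fingertips sit in front of and just under the slumped carton's top edge (about (190,190) and (615,235)). Now the push along the arc.

Request:
send_rows([
  [0, 0, 0, 0.06, 0, 0.1, 0],
  [0, 0, 0, 0.2, 0, 0.15, 0],
  [0, 0, 0, 0.32, 0, 0.18, 0],
  [0, 0, 0, 0.44, 0, 0.2, 0],
  [0, 0, 0, 0.55, 0, 0.24, 0],
  [0, 0, 0, 0.65, 0, 0.28, 0],
  [0, 0, 0, 0.76, 0.05, 0.33, 0],
  [0, 0, 0, 0.86, 0.1, 0.38, 0],
  [0, 0, 0, 0.86, 0.1, 0.38, 0],
])

```text
time_s: 7.22
position: [0.5625, 0.2316, 0.0886]
tcp_rot: [[0.692, 0.206, 0.692], [0.145, -0.978, 0.147], [0.707, -0.002, -0.707]]
force: [-0.3, -0.2, 0.2]
opening: 0.007
grasp_force: 0.0
```

Run:
```python
from mv import *
rk()
for x,z in((-30,92),(-20,93),(-14,93),(-10,92),(-6,91)):rel(45,(x/1e3,.11,z/1e3),12)
a=snap('scene','s3.png')['image'];b=snap('side','d3.png')['image']
f=lambda i:cv2.resize(i[140:250],(400,340),interpolation=cv2.INTER_CUBIC)
cv2.imwrite('pics/c3.png',np.hstack([f(a[:,170:300]),f(b[:,175:305])]))
```

```text
t 7.2167 rack [-0.0381  0.1113  0.0886] F [-0.2981 -0.1823  0.1614] tool z [ 0.692   0.1473 -0.7067]
45 (-0.03, 0.11, 0.092) [-0.0, -0.01, -0.03, 0.26, 0.11, 0.1]
45 (-0.02, 0.11, 0.093) [-0.0, -0.01, -0.03, 0.51, 0.18, 0.3]
45 (-0.014, 0.11, 0.093) [-0.0, -0.01, -0.03, 0.65, 0.23, 0.44]
45 (-0.01, 0.11, 0.092) [-0.0, -0.01, -0.03, 0.72, 0.26, 0.56]
45 (-0.006, 0.11, 0.091) [-0.0, -0.01, -0.03, 0.78, 0.3, 0.67]
```

View pics/c3.png

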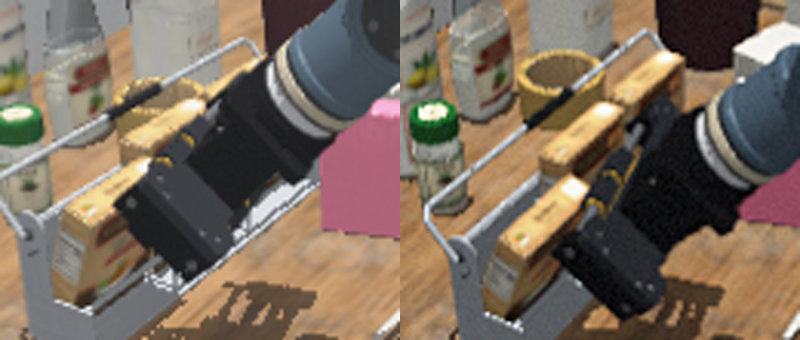

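The carton has tilted up to roughly 15° and looks clean. I'll finish the push.

Request:
send_rows([
  [0, 0, 0, 0.13, 0.05, 0.05, 0],
  [0, 0, 0, 0.26, 0.1, 0.1, 0],
  [0, 0, 0, 0.38, 0.15, 0.2, 0],
  [0, 0, 0, 0.51, 0.18, 0.3, 0],
  [0, 0, 0, 0.58, 0.2, 0.37, 0],
  [0, 0, 0, 0.65, 0.23, 0.44, 0],
  [0, 0, 0, 0.69, 0.25, 0.5, 0],
  [0, 0, 0, 0.72, 0.26, 0.56, 0],
  [0, 0, 0, 0.72, 0.26, 0.56, 0],
])

```text
time_s: 8.07
position: [0.5898, 0.2297, 0.0912]
tcp_rot: [[0.693, 0.207, 0.691], [0.145, -0.978, 0.147], [0.706, -0.002, -0.708]]
force: [-0.0, -0.0, -0.6]
opening: 0.002
grasp_force: 0.0
```

Run:
```python
from mv import *
rk();rel(45,(-.006,.11,.090),12);rel(45,(-.002,.11,.089),12);rel(45,(-.08,.11,.1),12)
```

```text
t 8.0667 rack [-0.0107  0.1102  0.0912] F [-0.0458 -0.0051 -0.6388] tool z [ 0.6907  0.1472 -0.708 ]
45 (-0.006, 0.11, 0.09) [-0.0, 0.02, -0.02, 0.08, 0.04, 0.14]
45 (-0.002, 0.11, 0.089) [-0.0, 0.02, -0.02, 0.15, 0.07, 0.25]
45 (-0.08, 0.11, 0.1) [-0.0, 0.02, -0.02, -1.38, -0.54, -1.79]
```

Request:
send_rows([
  [0, 0, 0, 0.04, 0.02, 0.07, 0],
  [0, 0, 0, 0.08, 0.04, 0.14, 0],
  [0, 0, 0, 0.08, 0.04, 0.14, 0],
])

```text
time_s: 8.32
position: [0.5943, 0.2294, 0.0898]
tcp_rot: [[0.693, 0.207, 0.69], [0.145, -0.978, 0.147], [0.706, -0.002, -0.709]]
force: [-0.9, 1.6, 1.0]
opening: 0.003
grasp_force: 0.3
```

Request:
send_rows([
  [0, 0, 0, 0.04, 0.02, 0.07, 0],
  [0, 0, 0, 0.07, 0.03, 0.12, 0],
  [0, 0, 0, 0.07, 0.03, 0.12, 0],
])

```text
time_s: 8.57
position: [0.5954, 0.2295, 0.0884]
tcp_rot: [[0.696, 0.208, 0.687], [0.147, -0.978, 0.148], [0.703, -0.002, -0.711]]
force: [-9.7, -1.3, 6.0]
opening: 0.005
grasp_force: 4.3
```

The carton is seated against the backrest, with about 10 N at contact. Retreat and unflip the wrist.

Run:
```python
from mv import *
rel(45,(-.07,.11,.092),12);rel(48,(-.12,.11,.2),12);rel(48,(-.12,.11,.2),30)
for a,y in((40,42),(30,42),(20,32),(8,10),(0,None)):rel(a,(-.12,.08,.22),y)
```

```text
45 (-0.07, 0.11, 0.092) [-0.02, 0.07, -0.01, -1.41, -0.51, -1.56]
48 (-0.12, 0.11, 0.2) [-0.02, 0.67, -0.01, -0.03, -0.92, -5.26]
48 (-0.12, 0.11, 0.2) [2.59, 0.66, -2.5, -0.03, -0.92, -5.26]
40 (-0.12, 0.08, 0.22) [4.03, -0.92, -4.44, 0.27, 0.05, -5.9]
30 (-0.12, 0.08, 0.22) [3.63, -2.87, -4.79, 0.27, 0.05, -5.9]
20 (-0.12, 0.08, 0.22) [2.14, -4.88, -3.41, 0.27, 0.05, -5.9]
8 (-0.12, 0.08, 0.22) [-0.2, -7.33, 0.36, 0.27, 0.05, -5.9]
0 (-0.12, 0.08, 0.22) [-1.09, -8.89, 2.62, 0.27, 0.05, -5.9]
```

Request:
send_rows([
  [0, 0, 0, -0.7, -0.25, -0.8, 0],
  [0, 0, 0, -1.4, -0.5, -1.55, 0],
  [0, 0, 0, -1.4, -0.5, -1.55, 0],
  [0, 0, 0, -1.4, -0.5, -1.55, 0],
  [0, 0.7, 0, 0, -0.9, -5.3, 0],
  [0, 0.7, 0, 0, -0.9, -5.3, 0],
  [0, 0.7, 0, 0, -0.9, -5.3, 0],
  [0, 0.7, 0, 0, -0.9, -5.3, 0],
  [0, 0.7, 0, 0, -0.9, -5.3, 0],
  [2.6, 0.7, -2.5, 0, -0.9, -5.3, 0],
  [2.6, 0.7, -2.5, 0, -0.9, -5.3, 0],
  [2.6, 0.7, -2.5, 0, -0.9, -5.3, 0],
  [2.6, 0.7, -2.5, 0, -0.9, -5.3, 0],
])

```text
time_s: 9.65
position: [0.4867, 0.2328, 0.2017]
tcp_rot: [[0.587, 0.452, 0.672], [0.3, -0.892, 0.338], [0.752, 0.004, -0.659]]
force: [0.3, -0.2, -0.1]
opening: 0.003
grasp_force: 0.0
```

Run:
```python
from mv import *
rk();s=read_state();print(s['joint_positions'])
for a,y in((40,42),(30,42),(20,32),(8,10),(0,None)):rel(a,(-.12,.08,.22),y)
```

```text
t 9.65 rack [-0.1138  0.11    0.2017] F [ 0.2856 -0.1729 -0.065 ] tool z [ 0.6718  0.3378 -0.6592]
[  3.7315  24.6397 132.9041 142.9181  29.1091 -72.4328]
40 (-0.12, 0.08, 0.22) [2.15, -1.74, -2.14, 0.02, 0.78, -0.9]
30 (-0.12, 0.08, 0.22) [1.96, -3.72, -2.32, 0.02, 0.78, -0.9]
20 (-0.12, 0.08, 0.22) [0.62, -5.75, -0.83, 0.02, 0.78, -0.9]
8 (-0.12, 0.08, 0.22) [-1.6, -8.1, 3.05, 0.02, 0.78, -0.9]
0 (-0.12, 0.08, 0.22) [-2.4, -9.55, 5.4, 0.02, 0.78, -0.9]
```

Request:
send_rows([
  [1.1, -0.9, -1, 0, 0.4, -0.5, 0],
  [2.1, -1.7, -2.1, 0, 0.8, -0.9, 0],
  [2.1, -1.7, -2.1, 0, 0.8, -0.9, 0],
  [2.1, -1.7, -2.1, 0, 0.8, -0.9, 0],
  [2, -3.7, -2.3, 0, 0.8, -0.9, 0],
  [2, -3.7, -2.3, 0, 0.8, -0.9, 0],
  [2, -3.7, -2.3, 0, 0.8, -0.9, 0],
  [0.6, -5.75, -0.8, 0, 0.8, -0.9, 0],
  [0.6, -5.75, -0.8, 0, 0.8, -0.9, 0],
  [0.6, -5.75, -0.8, 0, 0.8, -0.9, 0],
  [0.6, -5.75, -0.8, 0, 0.8, -0.9, 0],
  [-1.6, -8.1, 3, 0, 0.8, -0.9, 0],
  [-1.6, -8.1, 3, 0, 0.8, -0.9, 0],
  [-1.6, -8.1, 3, 0, 0.8, -0.9, 0],
  [-1.6, -8.1, 3, 0, 0.8, -0.9, 0],
  [-2.4, -9.5, 5.4, 0, 0.8, -0.9, 0],
  [-2.4, -9.5, 5.4, 0, 0.8, -0.9, 0],
  [-2.4, -9.5, 5.4, 0, 0.8, -0.9, 0],
])

```text
time_s: 11.15
position: [0.4789, 0.2019, 0.2197]
tcp_rot: [[0.997, 0.048, 0.058], [0.047, -0.999, 0.02], [0.058, -0.017, -0.998]]
force: [-0.5, 0.1, -1.0]
opening: 0.001
grasp_force: 0.0
```

Run:
```python
from mv import *
rk();s=read_state();print(s['joint_positions'])
rel(0,(.0,.0,.23));rel(0,(.09,.0,.23));rel(0,(.085,.0,.13))
a=snap('scene','s4.png')['image'];b=snap('side','d4.png')['image']
f=lambda i:cv2.resize(i[140:250],(400,340),interpolation=cv2.INTER_CUBIC)
cv2.imwrite('pics/c4.png',np.hstack([f(a[:,170:300]),f(b[:,175:305])]))
```

```text
t 11.15 rack [-0.1206  0.0789  0.2197] F [-0.5281  0.1171 -1.0378] tool z [ 0.0576  0.0197 -0.9981]
[10.2065 20.9981 99.8025  0.6371 55.7512 97.1594]
0 (0.0, 0.0, 0.23) [-0.22, -0.66, 0.9, 3.82, 2.93, -0.17]
0 (0.09, 0.0, 0.23) [-0.22, -0.66, 0.9, 6.8, 3.17, -0.0]
0 (0.085, 0.0, 0.13) [-0.22, -0.66, 0.9, 6.44, 3.21, 3.32]
```

View pics/c4.png

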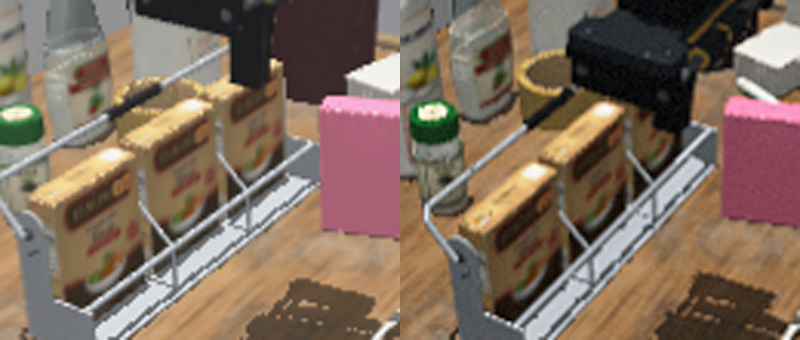

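All three cartons now stand upright against the backrest, with top edges aligned. The black sleeve is at (135,97) and (550,105). Next, move behind the bar.

Request:
send_rows([
  [-0.2, -0.66, 0.9, 1.3, 1, -0.2, 0],
  [-0.2, -0.66, 0.9, 2.6, 2, -0.2, 0],
  [-0.2, -0.66, 0.9, 3.8, 2.9, -0.2, 0],
  [-0.2, -0.66, 0.9, 5, 3, -0.1, 0],
  [-0.2, -0.66, 0.9, 6, 3.1, -0.1, 0],
  [-0.2, -0.66, 0.9, 6.8, 3.2, 0, 0],
  [-0.2, -0.66, 0.9, 6.8, 3.2, 0, 0],
  [-0.2, -0.66, 0.9, 6.8, 3.2, 0, 0],
  [-0.2, -0.66, 0.9, 6.8, 3.2, 0, 0],
])

```text
time_s: 12.0
position: [0.685, 0.1166, 0.2302]
tcp_rot: [[1.0, -0.024, 0.002], [-0.024, -1.0, 0.005], [0.002, -0.005, -1.0]]
force: [-0.0, 0.6, -0.4]
opening: 0.003
grasp_force: 0.0
```

Run:
```python
from mv import *
rk();rel(0,(.088,.0,.125))
a=snap('scene','s5.png')['image'];b=snap('wrist','w5.png')['image']
o=np.zeros((340,800,3),np.uint8);o[:,:400]=cv2.resize(a[100:210,150:280],(400,340),interpolation=cv2.INTER_CUBIC);o[:300,400:]=cv2.resize(b,(400,300))
cv2.imwrite('pics/c5.png',o)
```

```text
t 12.0 rack [0.088  0.0002 0.2302] F [-0.0281  0.6122 -0.4243] tool z [ 0.0017  0.005  -1.    ]
0 (0.088, 0.0, 0.125) [-0.06, -0.02, 0.08, -0.01, 0.02, 3.51]
```

View pics/c5.png

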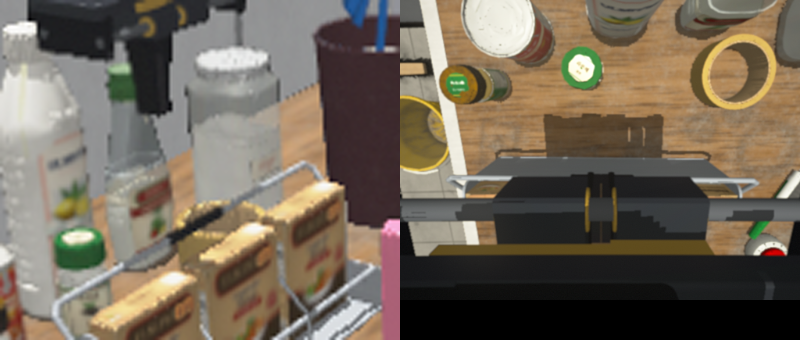

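The wrist view shows the bar's corners at (455,181) and (757,183). I'll check these against the model.

Run:
```python
from mv import *
s=read_state();b=optics.capture('wrist');T=np.eye(4);T[:3,:3]=s['tcp_rot'];T[:3,3]=s['position'];E=np.linalg.inv(T@b['T_tool_cam']);K=b['intrinsics']
q=pts(p)
for k in('bl','br','mid'):
    c=E[:3]@np.r_[world(p,q[k]),1];m=c[:2]/c[2];m*=1+b['k1']*(m@m);u=K[:2,:2]@m+K[:2,2];print(k,u,[400+u[0]/1.28,u[1]/1.28])
```

```text
bl [ 64.9521 229.4054] [np.float64(450.74381024850754), np.float64(179.22298845779943)]
br [451.4686 233.0386] [np.float64(752.7098259501579), np.float64(182.06136928708335)]
mid [257.9952 231.0283] [np.float64(601.5587435600818), np.float64(180.4908836580025)]
```

The model agrees to about 2 mm. Go down behind the bar, then sweep forward.

Request:
send_rows([
  [0, 0, 0, 0, 0, 1.2, 0],
  [0, 0, 0, 0, 0, 2.4, 0],
  [0, 0, 0, 0, 0, 3.5, 0],
  [0, 0, 0, 0, 0, 3.5, 0],
  [0, 0, 0, 0, 0, 3.5, 0],
  [0, 0, 0, -0.3, 0, 3.5, 0],
  [0, 0, 0, -0.5, 0, 3.45, 0],
  [0, 0, 0, -0.7, 0, 3.4, 0],
  [0, 0, 0, -0.9, 0, 3.35, 0],
  [0, 0, 0, -1.1, 0, 3.28, 0],
  [0, 0, 0, -1.25, 0, 3.23, 0],
  [0, 0, 0, -1.4, 0, 3.18, 0],
  [0, 0, 0, -1.55, 0, 3.15, 0],
  [0, 0, 0, -1.55, 0, 3.15, 0],
])

```text
time_s: 13.32
position: [0.64, 0.1187, 0.1388]
tcp_rot: [[1.0, -0.025, 0.007], [-0.025, -1.0, 0.005], [0.006, -0.005, -1.0]]
force: [1.6, 0.1, 2.1]
opening: 0.004
grasp_force: 0.8
```

Run:
```python
from mv import *
rk();rel(0,(.03,.0,.136));rel(0,(.02,.0,.134));rel(0,(.013,.0,.132));rel(0,(.006,.0,.130))
```

```text
t 13.3167 rack [0.043  0.0009 0.1388] F [1.5768 0.0678 2.077 ] tool z [ 0.0065  0.0047 -1.    ]
0 (0.03, 0.0, 0.136) [-0.06, -0.07, 0.07, -0.43, 0.03, 0.09]
0 (0.02, 0.0, 0.134) [-0.06, -0.07, 0.07, -0.77, 0.03, 0.15]
0 (0.013, 0.0, 0.132) [-0.06, -0.07, 0.07, -1.0, 0.02, 0.22]
0 (0.006, 0.0, 0.13) [-0.06, -0.07, 0.07, -1.24, 0.02, 0.28]
```

Request:
send_rows([
  [0, 0, 0, -0.15, 0, 0, 0],
  [0, 0, 0, -0.3, 0, 0, 0],
  [0, 0, 0, -0.45, 0, 0, 0],
  [0, 0, 0, -0.6, 0, 0.03, 0],
  [0, 0, 0, -0.75, 0, 0.06, 0],
  [0, 0, 0, -0.9, 0, 0.1, 0],
  [0, 0, 0, -1.05, 0, 0.13, 0],
  [0, 0, 0, -1.2, 0, 0.15, 0],
  [0, 0, 0, -1.2, 0, 0.15, 0],
])

```text
time_s: 14.07
position: [0.6033, 0.1196, 0.1322]
tcp_rot: [[1.0, -0.025, 0.003], [-0.025, -1.0, 0.005], [0.003, -0.005, -1.0]]
force: [0.1, -0.0, 0.6]
opening: 0.002
grasp_force: 0.3
```

Run:
```python
from mv import *
rk();rel(0,(.015,.0,.165));rel(0,(-.025,.0,.165))
a=snap('scene','s6.png')['image'];b=snap('side','d6.png')['image']
f=lambda i:cv2.resize(i[130:240],(400,340),interpolation=cv2.INTER_CUBIC)
cv2.imwrite('pics/c6.png',np.hstack([f(a[:,170:300]),f(b[:,175:305])]))
```

```text
t 14.0667 rack [0.0062 0.0006 0.1322] F [ 0.1031 -0.0193  0.5604] tool z [ 0.0035  0.0046 -1.    ]
0 (0.015, 0.0, 0.165) [-0.05, -0.04, 0.07, 0.3, 0.02, -1.09]
0 (-0.025, 0.0, 0.165) [-0.05, -0.04, 0.07, -1.04, 0.01, -1.1]
```

View pics/c6.png

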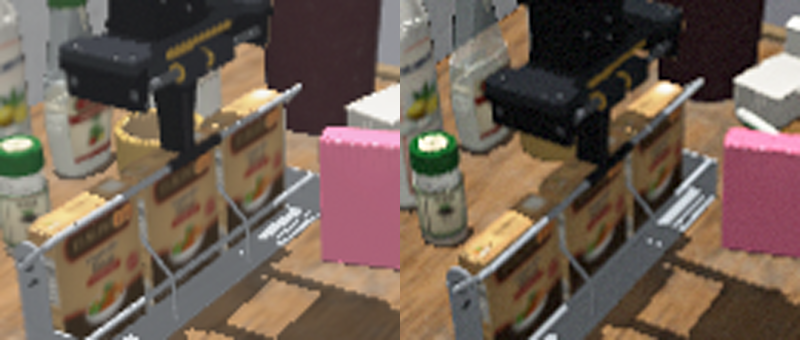

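The bar is over the front top edge of the cartons, with the sleeve at (195,160). Next: lift, move in front, press down.

Request:
send_rows([
  [0, 0, 0, 0.2, 0, -0.3, 0],
  [0, 0, 0, 0.3, 0, -1.1, 0],
  [0, 0, 0, 0.3, 0, -1.1, 0],
  [0, 0, 0, 0, 0, -1.1, 0],
  [0, 0, 0, -0.75, 0, -1.1, 0],
  [0, 0, 0, -0.75, 0, -1.1, 0],
  [0, 0, 0, -0.75, 0, -0.6, 0],
  [0, 0, 0, -0.75, 0, -0.2, 0],
  [0, 0, 0, -0.75, 0, 0, 0],
  [0, 0, 0, -0.78, 0, 0.15, 0],
  [0, 0, 0, -0.8, 0, 0.3, 0],
  [0, 0, 0, -0.84, 0, 0.45, 0],
  [0, 0, 0, -0.87, 0, 0.6, 0],
  [0, 0, 0, -0.9, 0, 0.75, 0],
  [0, 0, 0, -0.9, 0, 0.9, 0],
  [0, 0, 0, -0.9, 0, 0.9, 0],
])

```text
time_s: 15.5
position: [0.5776, 0.1203, 0.1046]
tcp_rot: [[1.0, -0.026, 0.005], [-0.026, -1.0, 0.005], [0.005, -0.005, -1.0]]
force: [-0.2, -0.6, 0.0]
opening: 0.01
grasp_force: 0.0
```

Run:
```python
from mv import *
rk();rel(0,(-.02,.0,.09));rel(0,(-.018,.0,.08))
```

```text
t 15.5 rack [-0.0194  0.0005  0.1046] F [-0.1684 -0.6391  0.0365] tool z [ 0.005   0.0047 -1.    ]
0 (-0.02, 0.0, 0.09) [-0.06, -0.06, 0.07, -0.02, 0.02, 0.49]
0 (-0.018, 0.0, 0.08) [-0.06, -0.06, 0.07, 0.04, 0.02, 0.82]
```

Request:
send_rows([
  [0, 0, 0, 0, 0, 0.15, 0],
  [0, 0, 0, 0, 0, 0.3, 0],
])

```text
time_s: 15.67
position: [0.5788, 0.1204, 0.0966]
tcp_rot: [[1.0, -0.025, 0.008], [-0.026, -1.0, 0.005], [0.008, -0.005, -1.0]]
force: [1.8, 0.6, -0.5]
opening: 0.004
grasp_force: 0.3
```

Request:
send_rows([
  [0, 0, 0, 0.02, 0, 0.15, 0],
  [0, 0, 0, 0.04, 0, 0.3, 0],
])

```text
time_s: 15.83
position: [0.58, 0.1204, 0.0873]
tcp_rot: [[1.0, -0.025, 0.007], [-0.026, -1.0, 0.005], [0.007, -0.005, -1.0]]
force: [-0.3, -0.8, 1.2]
opening: 0.002
grasp_force: 0.4
```

Request:
send_rows([
  [0, 0, 0, 0.02, 0, 0.15, 0],
  [0, 0, 0, 0.02, 0, 0.25, 0],
])

```text
time_s: 16.0
position: [0.5805, 0.1204, 0.0796]
tcp_rot: [[1.0, -0.026, 0.007], [-0.026, -1.0, 0.005], [0.007, -0.005, -1.0]]
force: [1.4, 0.2, 1.6]
opening: 0.005
grasp_force: 0.6
```

Request:
send_rows([
  [0, 0, 0, 0, 0, 0.1, 0],
  [0, 0, 0, 0, 0, 0.1, 0],
])

```text
time_s: 16.17
position: [0.5805, 0.1204, 0.0786]
tcp_rot: [[1.0, -0.025, 0.007], [-0.025, -1.0, 0.005], [0.007, -0.005, -1.0]]
force: [-2.6, -0.6, 9.2]
opening: 0.007
grasp_force: 4.9
```

Request:
send_rows([
  [0, 0, 0, 0, 0, 0.1, 0],
  [0, 0, 0, 0, 0, 0.1, 0],
])

```text
time_s: 16.33
position: [0.5807, 0.1204, 0.0782]
tcp_rot: [[1.0, -0.025, 0.008], [-0.025, -1.0, 0.004], [0.008, -0.005, -1.0]]
force: [-5.7, -0.8, 25.3]
opening: 0.006
grasp_force: 12.6
```

Run:
```python
from mv import *
rk()
# where is the wire? sample brightness profile across the candidate bar angles along the wire (left and right of the sleeve)
for n in('scene','side'):
    new=snap(n,n+'7.png')['image'].astype(np.int16);old=cv2.imread('pics/%s4.png'%n[0] if n=='scene' else 'pics/d4.png').astype(np.int16)
    for a in range(-35,61,5):
        t=np.radians(a);x=.021-.046*np.cos(t);z=.1+.046*np.sin(t)
        ys=np.r_[np.linspace(.06,.15,40)]
        P=np.array([proj(n,world(p,(x,y,z))) for y in ys]).astype(np.float32)
        g=lambda im:cv2.remap(im.astype(np.float32),P[None,:,0],P[None,:,1],cv2.INTER_LINEAR)[0]
        N=g(new);sat=(N.max(1)-N.min(1)).mean();d=np.abs(N-g(old)).mean()
        print(n,a,'sat %.0f diff %.0f'%(sat,d))
```

```text
t 16.3333 rack [-0.0164  0.0007  0.0782] F [-5.6526 -0.767  25.2854] tool z [ 0.0082  0.0043 -1.    ]
scene -35 sat 6 diff 30
scene -30 sat 6 diff 48
scene -25 sat 6 diff 66
scene -20 sat 13 diff 55
scene -15 sat 49 diff 13
scene -10 sat 56 diff 6
scene -5 sat 52 diff 5
scene 0 sat 46 diff 5
scene 5 sat 47 diff 6
scene 10 sat 43 diff 4
scene 15 sat 49 diff 4
scene 20 sat 46 diff 3
scene 25 sat 41 diff 3
scene 30 sat 47 diff 3
scene 35 sat 49 diff 3
scene 40 sat 50 diff 3
scene 45 sat 54 diff 6
scene 50 sat 66 diff 38
scene 55 sat 63 diff 50
scene 60 sat 60 diff 35
side -35 sat 4 diff 51
side -30 sat 4 diff 56
side -25 sat 7 diff 66
side -20 sat 11 diff 78
side -15 sat 7 diff 79
side -10 sat 12 diff 52
side -5 sat 41 diff 16
side 0 sat 53 diff 7
side 5 sat 51 diff 7
side 10 sat 46 diff 7
side 15 sat 43 diff 7
side 20 sat 41 diff 6
side 25 sat 45 diff 6
side 30 sat 36 diff 4
side 35 sat 38 diff 5
side 40 sat 38 diff 7
side 45 sat 35 diff 8
side 50 sat 46 diff 17
side 55 sat 70 diff 52
side 60 sat 63 diff 65
```

The stop is felt at z = 0.078 with 25 N, as expected for a closed bar. Lift off and triangulate the sleeve to confirm.

Request:
send_rows([
  [0, 0, 0, 0, 0, -0.5, 0],
  [0, 0, 0, -0.2, 0, -1.5, 0],
  [0, 0, 0, -1, 0, -3, 0],
  [0, 0, 0, -3, 0, -4.5, 0],
  [0, 0, 0, -5, 0, -5, 0],
  [0, 0, 0, -6, 0, -5, 0],
  [0, 0, 0, -6, -2, -5, 0],
  [0, 0, 0, -6, -4, -5, 0],
  [0, 0, 0, -6, -4, -5, 0],
  [0, 0, 0, -6, -4, -5, 0],
])

```text
time_s: 17.27
position: [0.4003, 0.249, 0.2244]
tcp_rot: [[1.0, -0.021, 0.007], [-0.021, -1.0, 0.008], [0.007, -0.008, -1.0]]
force: [-0.7, -0.5, 0.8]
opening: 0.005
grasp_force: 0.0
```

```bash
cat > chk.py <<'E'
from geo import *
p=np.load('p.npy');rk=None;M={}
for n in('scene','side'):
    im=snap(n,n+'8.png')['image']
    c=proj(n,world(p,(-.017,0,.074)));g=im.max(2).astype(float)
    sat=im.max(2).astype(int)-im.min(2)
    m=((g<70)&(sat<30)).astype(np.uint8);y0,x0=int(c[1])-18,int(c[0])-25
    k,l,st,ce=cv2.connectedComponentsWithStats(m[y0:y0+36,x0:x0+50])
    print(n,'pred',c,[(st[i,4],st[i,:4],ce[i]+[x0,y0]) for i in range(1,k) if st[i,4]>12])
E
python3 chk.py; python3 -c "
from mv import *
rk()"
```

```text
scene pred [235.5473 199.686 ] [(np.int32(26), array([11,  4, 12,  9], dtype=int32), array([226.1154, 189.3077])), (np.int32(81), array([17, 13, 21, 12], dtype=int32), array([237.5926, 199.716 ])), (np.int32(13), array([42, 17,  8,  6], dtype=int32), array([255.4615, 200.4615])), (np.int32(30), array([23, 21,  8, 11], dtype=int32), array([237.6667, 206.7   ]))]
side pred [244.996  200.4288] [(np.int32(191), array([32,  0, 18, 16], dtype=int32), array([260.0209, 187.4241])), (np.int32(57), array([12,  2, 12, 14], dtype=int32), array([236.6842, 190.7018])), (np.int32(181), array([14, 11, 23, 25], dtype=int32), array([243.8619, 204.9171]))]
t 17.3667 rack [-0.1997  0.1203  0.2236] F [0.8255 0.4266 0.8279] tool z [ 0.0059  0.0044 -1.    ]
```

```bash
python3 -c "
from rig import bot
print(bot.hand_in())"
```

```text
the job is handed in; nothing more can be done
None
```

The slumped carton now stands against the backrest like its neighbours, and the retaining bar is flipped to the front and pressed onto its stop. The stop was felt at 25 N and the sleeve sits within about 2 px of its closed position in the scene image. The job was handed in at about 17 s.

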